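# Pin the feed crate's flap and bring the scoop to the ready

## Robot

A 6-joint arm with a two-finger parallel gripper is mounted at the origin on the work surface. World frame = base frame: x ahead of the robot, y to its left, z up, the work surface at z = 0. Lengths are in m, angles in rad, forces in N, time in s.
With the tool pointing down it reaches from about 0.25 to 0.775 m from the base axis. Payload 4 kg.
Tool frame: the origin (TCP) lies midway between the tips of the shut fingers; the grasp point (between the pads) lies 19 mm behind it (robot.pinch_z is the distance from the TCP to the grasp point, in m); x points along the fingers, y is the direction in which the jaws open and shut, and the axes are right-handed (so a half turn about x gives the same grasp; the last joint's range is limited). The gripper opens to 94 mm and grips with 3 to 60 N. Pads are 16 mm wide; open, the fingers measure 119 mm over their backs; the gripper's body (75 mm by 177 mm) begins 78 mm behind the grasp point.
Start: joints at [-1.31, 0.087, 1.371, -0, 1.684, -0.103], TCP at [0.196, -0.514, 0.206] pointing down, gripper open.
Joint ranges: [-3.1, 3.1], [-0.76, 2.03], [0.27, 2.55], [-1.08, 4.22], [0.17, 2.65], [-2.57, 2.57]. Speed limits (rad/s): [2.79, 2.79, 3.14, 3.14, 3.14, 3.14].

## Interface

Orientations are given as [roll, pitch, yaw] about the fixed x, y, z axes, in that order (R = Rz(yaw) Ry(pitch) Rx(roll)).
In Python, from bench import robot, imaging gives the robot as it stands. The module is installed in compiled form; this text tells all that it offers.
- The arm moves only by the tool drive_tool, never from a script. Its argument "commands" is a list that holds one entry, the list of rows, each a list of 4 numbers: the shift along the tool's x, y, z as a fraction of full scale, then the turn about the tool's x as a fraction of full scale. A call has 1 to 20 rows; each row shifts and turns the commanded pose from where the row before left it, along the tool's axes as they then stand; what a row does not reach is not made up. Full scale, the value 1, is 0.25 m for a shift and 360 degrees for a turn. A row lasts 1/10 s, in which the tool goes at most 50 mm and 8.59 degrees, less where a joint would pass 70% of its speed; a pose out of reach is approached as far as the arm can. A call with a number of a shift or a turn outside -1 to 1 is refused whole. A call with a gripper value outside its range is refused whole. "grip" is the opening, from 0 (shut) to 1 (fully open), set as the call begins (left out, the last holds). The fingers move at their own pace and stop on an object; the grip force is fixed at half the most. Time passes only in rows, so rows that do not move let the fingers close. It gives the time, the measured TCP pose, the force and the opening at its end, in the units of the state.
- robot.get_obs(): the state, without advancing time (a new reading comes with each control period).
- imaging.snapshot(name): name is "scene" or "top" or "wrist"; returns a dict with "pixels" (384x512x3 uint8, red, green, blue), "z_map" (384x512 float32, m along the optical axis (not along the pixel's ray), 0 where there is no reading), "mtx" (3x3 intrinsics, pixels), "extrinsics" (4x4, takes a point from world to camera coordinates). Camera axes: x right, y up, looking along -z (the intrinsics and any distortion apply to the point x, -y, -z); pixel columns grow to the right and rows downward; lengths in m; the calibration is good to about 2 mm. A picture is of the moment at which its call begins.
- robot.close_job(): hands the job in, once; it reports no verdict.
The state is a dict: "time": time; "joint_positions": joint angles; "qvel": joint speeds; "joint_torque": joint torques, N m; "tool_pos": TCP position; "ee_rot": TCP orientation; "wrist_force": force on the tool from outside, world axes, zero at the start; "wrist_torque": the same for the moment, N m; "width": finger opening in m.
Only numpy, scipy, OpenCV 4.12 (cv2) and the standard library are available. Lean on these libraries where they do the work, as an engineer would, in place of code of your own. Each camera call takes 0.05 s, during which the arm holds its last target.

## Task

Get the feed crate ready for dishing out hay cubes: take the locking pin from its parking hole and push it down through the fork and the flap's lug until its head sits on the fork, so that the shut flap cannot swing open. Then draw the clear scoop up out of its sloping holder, turn it level with its open side up, and finish while still holding it level and still over the middle of the crate's opening, well clear above the rim. Leave the other things on the board where they are.

Things in the scene. Friction and masses are not known exactly. Their poses are not given: they have to be found in the camera images.
- pin_knob (a point): steel locking pin, upright, parked in the crate's parking hole at the start: this point is the centre of its black plastic knob (16 mm diameter, 28 mm tall). Right below the knob is the pin's head, a flange 22 mm across and 5 mm thick, its underside 19 mm below this point; then a shank 10 mm diameter, 45 mm long, the lowest 6 mm tapering to 6 mm diameter. z points up along the pin. 45 g.
- pin_flange (a point): the same pin: centre of the underside of its flange (19 mm below pin_knob along the pin); z points up along the pin
- fork_top (a point): where the pin belongs: centre of the hole's mouth on the fork at the crate's front, free side of the flap, 134 mm above the board. The hole, 13 mm diameter, runs down through upper prong (7 mm), flap lug (6.5 mm) and lower prong (7 mm), 23.5 mm in all, open below; the lug may stand 2 mm off line until the tapered pin draws it in. Axes: x crate front to back, y hinge side to fork side, z up.
- boss_top (a point): the parking hole: centre of its mouth on the boss at the crate's other front post (hinge side), 134 mm above the board, 13 mm diameter, 20 mm long, open below. Mirror image of fork_top, 245 mm from it. The pin hangs in it by its flange at the start.
- crate_mouth (a point): mint green plastic feed crate, fixed, open on top, some hay cubes inside: centre of its top opening at rim height, 135 mm above the board. 240 mm deep (its x, front to back), 280 mm wide (its y), walls 6 mm. Flap, fork and boss are on its front (-x) face, the two holes 139 mm in front of this point, 122.5 mm to either side (fork +y, boss -y). At the front only the pin stands above the rim.
- flap (a joint): angle of the crate's front flap on its upright hinge: 0 shut, growing as its free edge swings out towards the robot; at the start shut or ajar by under 0.01; a light friction hinge
- scoop_grip (a point): clear acrylic feed scoop: centre of its straight handle, a bar 110 mm long, 20 mm wide (along the scoop's y) and 14 mm thick (its z). Scoop axes: x from the handle to the bowl's open front, z out of the bowl's open side. The handle ends 55 mm behind this point and meets the bowl 55 mm ahead of it. 100 to 170 g, balancing about 70 mm ahead of this point.
- scoop_bowl (a point): the same scoop: middle of its bowl, 110 mm ahead of scoop_grip along the scoop's x and 12 mm below it along its z; same axes. Bowl 110 mm long, 74 mm wide, 48 mm deep, this point 24 mm above its underside. At the start the scoop stands bowl down in the holder, sloping 45 degrees, handle up and towards the robot, open side up and away from the robot.
- holder_pocket (a point): white plastic scoop holder, fixed: the point where the underside of mid-bowl rests in the pocket, 52 mm above the board; z up, x level and away from the robot, the way the pocket slopes down at 45 degrees. Side walls 4 mm clear of the bowl; a front panel lies over the bowl's lower half, so the scoop is drawn along its own length, up the slope: free of the panel after 70 mm, of the pocket after 100 mm.
- dome: ceramic hideaway dome, 89 mm across, 70 mm tall, standing in front of the gap between crate and holder; origin under its centre; a bystander
- willow_ring: woven willow ring, 95 mm across, 15 mm thick, lying beside the holder; origin under its centre; a bystander
- comb: stainless steel grooming comb, 185 mm by 32 mm, 5 mm thick, lying flat beside the holder; origin under its middle; a bystander
- bowl: shallow ceramic feed bowl, 90 mm across, 38 mm tall, at the far left; origin under its centre; a bystander
- brush: grooming brush 190 mm long lying at the far left; a bystander
- gnaw_log: wooden gnawing log 110 mm long, 32 mm diameter, lying at the far right; a bystander
- treat_jar: glass treat jar with a wooden lid, 72 mm across, 100 mm tall, at the far right; a bystander
There are look-alikes about, which are no part of the job. Of the things like the part that bears holder_pocket, leave any that is blue, purple or turquoise; of the rest the larger one is meant.

How it is judged:
On the way, in this order (a step that is already met when the one before it is completed fails the run):
1. the pin sits fully home in fork and lug, its head on the fork, the flap shut (distance between pin_flange and fork_top below 0.005 m and angle between pin_flange's own z axis and vertical below 0.15 rad and value of joint flap below 0.02 rad), for 0.2 s.
2. the scoop is drawn out of its holder, in the gripper (distance between scoop_bowl and holder_pocket above 0.13 m and contact force between scoop and the fingers above 1 N and contact force between scoop and holder below 0.1 N), for 0.2 s.
At the end, for the whole second after the job is handed in: pin upright with its head within 5 mm of its seat on the fork, flap shut (under 0.02 rad); scoop gripped, still, touching neither crate nor holder, open side up and level within 0.25 rad, mid-bowl within 60 mm of over the middle of the opening and at least 45 mm above the rim (all of step 1 and horizontal distance between scoop_bowl and crate_mouth below 0.06 m and z of scoop_bowl in the frame of crate_mouth above 0.045 m and angle between scoop_bowl's own z axis and vertical below 0.25 rad and contact force between scoop and the fingers above 1 N and contact force between scoop and crate below 0.1 N and contact force between scoop and holder below 0.1 N and linear speed of scoop below 0.03 m/s and angular speed of scoop below 0.2 rad/s); the arm keeps its last pose, push and grip.
It fails at once if a bystander is moved by more than 30 mm (distance of any of dome, willow_ring, comb, bowl, brush, gnaw_log, treat_jar from where it was at the start of the episode above 0.03 m).
It also fails if it takes over 58 s, if anything falls off the work surface, if the arm or the gripper's body presses on something with over 40 N, if the wrist force passes 120 N, or if a joint passes its speed limit or range.

## Working session

There is one attempt and no reset: what is moved stays moved. The work goes in short steps, Python scripts to look and compute and a tool call to move; the robot and the scene stay as the last step left them, time stands still between calls to the robot, and variables do not carry over. Pictures are saved under pics/ and viewed, and the job is handed in when it is done.

Besides the shell and the picture viewer there is one more tool, called after "Request:" by a JSON object that holds its "fn" and its "kwargs". drive_tool: Moves the arm, as the interface text tells. Shift numbers are shares of 0.25 m and turn numbers shares of 360 degrees, none past 1 either way. Its arguments: {"type":"object","properties":{"commands":{"type":"array","items":{"type":"array","items":{"type":"array","items":{"type":"number","minimum":-1,"maximum":1}}}},"grip":{"type":"number"}},"required":["commands"]}

```bash
mkdir -p pics
cat > h.py <<'E'
import numpy as np, cv2
from bench import robot, imaging
from scipy.spatial.transform import Rotation as R
def snap(n):
    s=imaging.snapshot(n); return s
def save(s,name,scale=1,crop=None):
    im=s["pixels"][:,:,::-1]
    if crop: r0,r1,c0,c1=crop; im=im[r0:r1,c0:c1]
    im=cv2.resize(im,None,fx=scale,fy=scale,interpolation=cv2.INTER_CUBIC); cv2.imwrite("pics/"+name+".png",im)
def ray(s,u,v):
    K=np.array(s["mtx"]);E=np.array(s["extrinsics"])
    d=np.linalg.inv(K)@np.array([u,v,1.]); d=np.array([d[0],-d[1],-d[2]])
    Rm=E[:3,:3]; o=-Rm.T@E[:3,3]; return o,Rm.T@d
def onz(s,u,v,z):
    o,d=ray(s,u,v); return o+d*(z-o[2])/d[2]
def pt(s,u,v):
    o,d=ray(s,u,v); return o+d*s["z_map"][int(round(v)),int(round(u))]
def proj(s,p):
    E=np.array(s["extrinsics"]);c=E[:3,:3]@p+E[:3,3]; q=np.array(s["mtx"])@np.array([c[0],-c[1],-c[2]]); return q[:2]/q[2]
def cloud(s):
    K=np.array(s["mtx"]);E=np.array(s["extrinsics"]);z=s["z_map"]
    v,u=np.mgrid[0:z.shape[0],0:z.shape[1]]
    d=np.stack([u,v,np.ones_like(u)],-1)@np.linalg.inv(K).T; d[...,1:]*=-1
    c=d*z[...,None]; return (c-E[:3,3])@E[:3,:3]
E
python3 - <<'E'
from h import *
o=robot.get_obs(); print(o, robot.pinch_z)
for n in["scene","top","wrist"]:
    s=snap(n); save(s,n+"0",1.5); np.savez(n+"0.npz",**s); print(n,s["mtx"],s["extrinsics"])
E
```

```text
{'time': 0.0, 'joint_positions': array([-1.31005375e+00,  8.79176954e-02,  1.37221908e+00, -1.31730606e-05,
        1.68357767e+00, -1.03104280e-01]), 'qvel': array([-0.00083327, -0.00014283, -0.00069218, -0.0005435 ,  0.00167809,
       -0.00068199]), 'joint_torque': array([-6.25073335e-04, -3.40176666e+01, -3.02428901e+01,  7.18751061e-02,
        3.28796741e-02, -1.39007248e-04]), 'tool_pos': array([ 0.19558039, -0.51347986,  0.2043424 ]), 'ee_rot': array([-1.6677302 ,  1.56867449,  1.83770785]), 'wrist_force': array([ 0.143376  , -0.40254331,  0.00991732]), 'wrist_torque': array([-0.04490325, -0.00652225, -0.0379758 ]), 'width': 0.09400853665298516} 0.0188
scene [[373.64869121   0.         257.17646931]
 [  0.         373.64869121 189.02007336]
 [  0.           0.           1.        ]] [[ 0.4491009   0.89345609  0.00667867 -0.25867037]
 [-0.68355334  0.33875921  0.6465269   0.29697375]
 [ 0.57538093 -0.29492104  0.76286196 -1.64521643]
 [ 0.          0.          0.          1.        ]]
top [[378.30278323   0.         257.17191344]
 [  0.         378.30278323 188.96115653]
 [  0.           0.           1.        ]] [[-0.02140143 -0.99975916 -0.00485726  0.00390875]
 [ 0.98897465 -0.02188214  0.14645927 -0.56935752]
 [-0.14653029 -0.00166926  0.98920478 -1.56313589]
 [ 0.          0.          0.          1.        ]]
wrist [[332.22035927   0.         255.31007043]
 [  0.         332.22035927 190.17553569]
 [  0.           0.           1.        ]] [[ 0.35603614 -0.93447134 -0.00126213 -0.55034152]
 [ 0.9095166   0.34683773 -0.22909201  0.023622  ]
 [ 0.21451767  0.0804171   0.97340395 -0.38982199]
 [ 0.          0.          0.          1.        ]]
```

View pics/scene0.png

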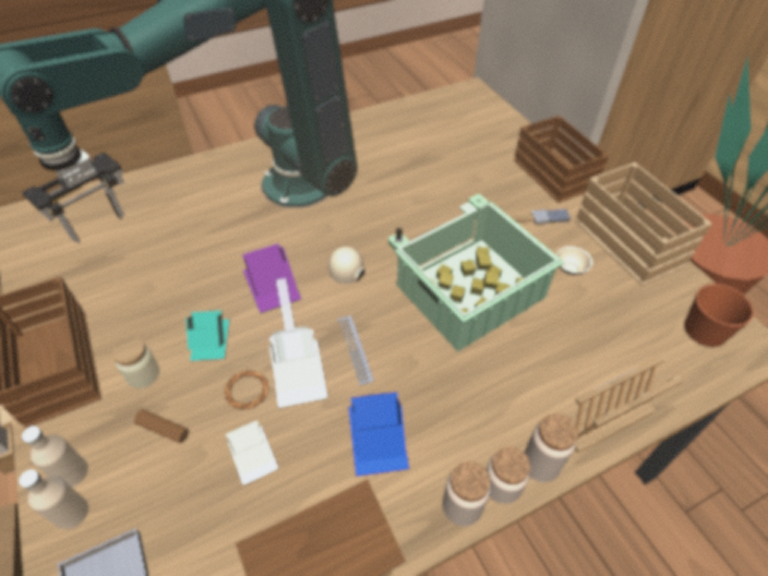

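View pics/top0.png

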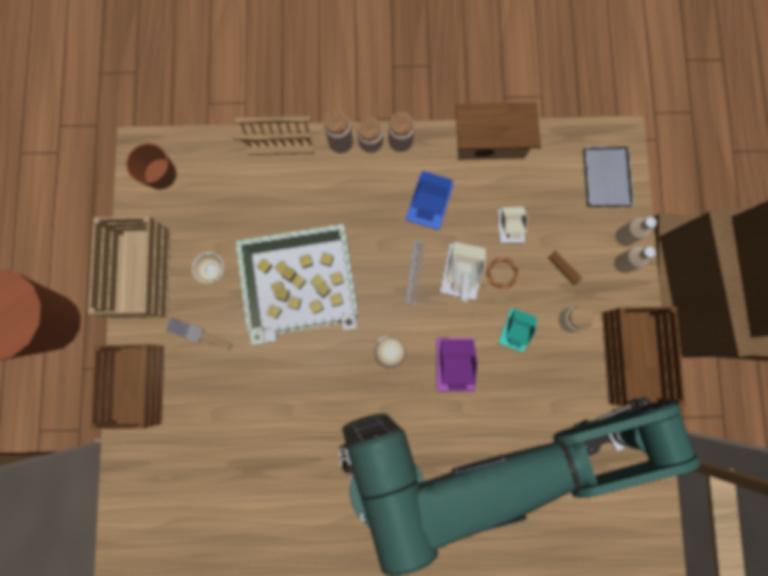

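View pics/wrist0.png

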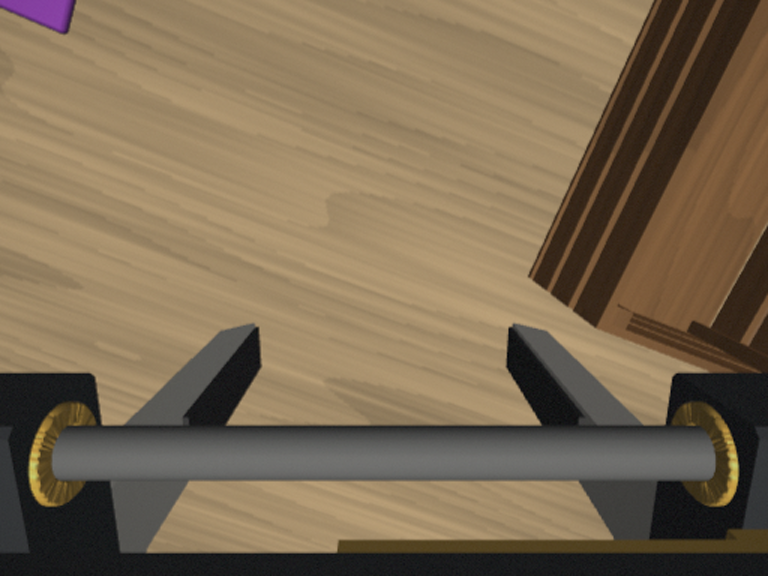

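The scene picture (shown at 1.5x) has a black knob at (399,236) on the crate's right front post and a mint fork at (480,203). These could be mistaken for the holder:
- Large white at (298,370), holding the scoop.
- Small white at (251,452).
- Purple at (272,278), turquoise at (208,335) and blue at (378,435), all three excluded by colour.

By the description I choose the large white one, and I'll check it in a crop.

Run:
```python
from h import *
a=dict(np.load("scene0.npz"));b=dict(np.load("top0.npz"))
A=cv2.resize(a["pixels"][115:285,150:385],None,fx=3,fy=3,interpolation=2)
B=cv2.resize(b["pixels"][140:240,150:370],None,fx=3.2,fy=3.2,interpolation=2)
B=cv2.resize(B,(705,int(B.shape[0]*705/B.shape[1])))
cv2.imwrite("pics/c1.png",A[:,:,::-1]);cv2.imwrite("pics/c2.png",B[:,:,::-1])
for s in(a,b):
    c=cloud(s);m=s["z_map"]>0
    # top things 
    sel=m&(c[...,2]>.125)&(c[...,2]<.18)&(abs(c[...,1]-.15)<.25)&(c[...,0]>.2)&(c[...,0]<.8)
    P=c[sel];print(len(P),P.min(0),P.max(0))
    g=s["pixels"].astype(int).sum(-1)
    k=sel&(g<160)&(c[...,2]>.14)
    vv,uu=np.nonzero(k);print("dark",len(uu),np.c_[uu,vv][:40].mean(0) if len(uu) else 0, c[k].mean(0) if len(uu) else 0)
```

```text
1411 [ 0.20018669 -0.01297487  0.12500116] [0.72518815 0.39636925 0.17985435]
dark 23 [227.13043478 117.30434783] [0.2117962  0.05421711 0.15746248]
968 [ 0.20032642 -0.0008953   0.12504063] [0.72362003 0.39079721 0.1795323 ]
dark 0 0 0
```

View pics/c1.png

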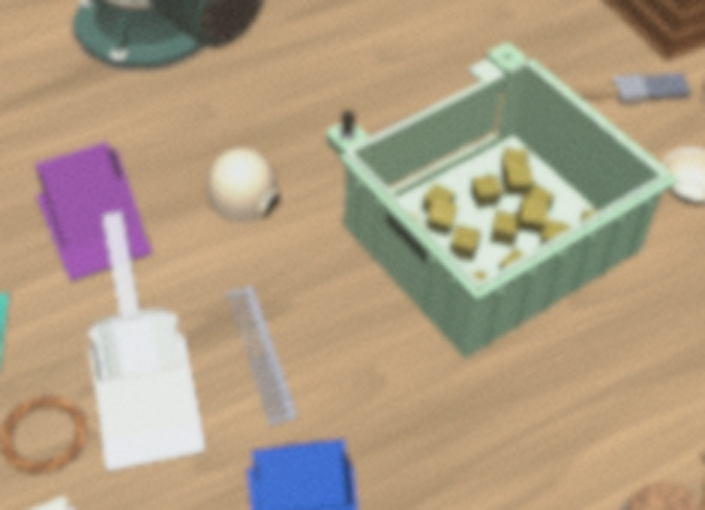

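View pics/c2.png

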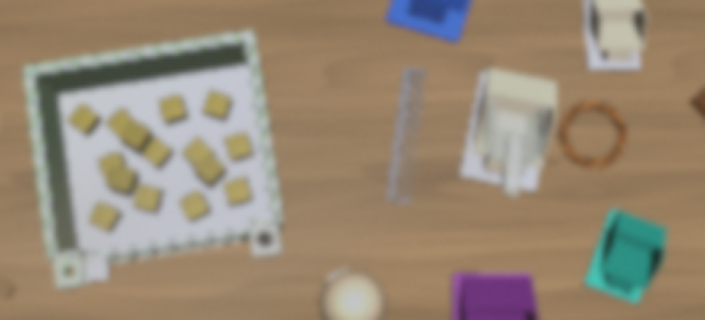

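The crops confirm the large white holder at crop (145,390) holding the scoop, whose handle runs from (113,215) to (130,310). The knob is at crop (348,124) and the fork hole at about (507,57).

Run:
```python
from h import *
a=dict(np.load("scene0.npz"));b=dict(np.load("top0.npz"))
def dark(s,u,v,r=8):
    g=s["pixels"].astype(float).sum(-1)[v-r:v+r+1,u-r:u+r+1]
    w=np.clip(np.percentile(g,60)*0.6-g,0,None); yy,xx=np.mgrid[v-r:v+r+1,u-r:u+r+1]
    return (w*xx).sum()/w.sum(),(w*yy).sum()/w.sum(),w.max()
k=dark(a,266,156);kt=dark(b,232,214,5);ft=dark(b,171,224,4)
print(k,kt,ft)
print("knob scene@.153",onz(a,k[0],k[1],.153),"top@.165",onz(b,*kt[:2],.165),onz(b,*kt[:2],.153))
print("fork top@.134",onz(b,*ft[:2],.134),onz(b,*ft[:2],.131))
# crate rim: points from depth, min-area rect
c=cloud(b)
sel=(b["z_map"]>0)&(c[...,2]>.127)&(c[...,2]<.145)&(c[...,1]>.03)&(c[...,1]<.45)&(c[...,0]>.25)&(c[...,0]<.66)
P=c[sel];print(len(P),np.median(P[:,2]))
r=cv2.minAreaRect(P[:,:2].astype(np.float32));print(r,cv2.boxPoints(r))
hsv=cv2.cvtColor(b["pixels"],cv2.COLOR_RGB2HSV)
# handle direct depth
for s,n in((a,"scene"),(b,"top")):
    c=cloud(s)
    sel=(s["z_map"]>0)&(c[...,2]>.06)&(c[...,2]<.22)&(abs(c[...,1]+.15)<.12)&(c[...,0]>.3)&(c[...,0]<.65)
    Q=c[sel];print(n,len(Q),Q.min(0),Q.max(0))
    for z0 in np.arange(.06,.22,.015):
        q=Q[(Q[:,2]>=z0)&(Q[:,2]<z0+.015)]
        if len(q):print(round(z0,3),len(q),q.mean(0).round(3),q.min(0).round(3),q.max(0).round(3))
```

```text
(np.float64(265.54635492040524), np.float64(155.33366497829232), np.float64(93.27999999999997)) (np.float64(231.99999999999997), np.float64(214.0), np.float64(22.80000000000001)) (np.float64(nan), np.float64(nan), np.float64(0.0))
knob scene@.153 [0.45427982 0.09247897 0.153     ] top@.165 [0.4551198  0.09098569 0.165     ] [0.45611118 0.09182257 0.153     ]
fork top@.134 [nan nan nan] [nan nan nan]
559 0.13275256172466304
((0.5507479906082153, 0.2274116575717926), (0.25963130593299866, 0.29592400789260864), 7.987538814544678) [[0.40163133 0.3558993 ]
 [0.4427522  0.06284624]
 [0.6998646  0.09892401]
 [0.65874374 0.39197707]]
scene 1402 [ 0.30004027 -0.26970277  0.06005152] [ 0.64999938 -0.03066377  0.19910708]
0.06 439 [ 0.445 -0.206  0.067] [ 0.3   -0.269  0.06 ] [ 0.65  -0.031  0.075]
0.075 439 [ 0.51  -0.218  0.082] [ 0.3   -0.27   0.075] [ 0.65  -0.154  0.09 ]
0.09 182 [ 0.518 -0.215  0.095] [ 0.323 -0.269  0.09 ] [ 0.648 -0.153  0.105]
0.105 66 [ 0.533 -0.219  0.112] [ 0.34  -0.269  0.105] [ 0.633 -0.153  0.12 ]
0.12 83 [ 0.582 -0.223  0.125] [ 0.567 -0.262  0.12 ] [ 0.621 -0.1
[... 629 characters left out ...]
53  0.09 ]
0.09 164 [ 0.502 -0.213  0.096] [ 0.311 -0.269  0.09 ] [ 0.649 -0.154  0.105]
0.105 101 [ 0.531 -0.218  0.112] [ 0.329 -0.27   0.105] [ 0.639 -0.154  0.12 ]
0.12 52 [ 0.574 -0.222  0.125] [ 0.343 -0.263  0.12 ] [ 0.598 -0.157  0.135]
0.135 13 [ 0.562 -0.221  0.143] [ 0.553 -0.228  0.135] [ 0.571 -0.211  0.15 ]
0.15 16 [ 0.548 -0.214  0.157] [ 0.531 -0.225  0.15 ] [ 0.557 -0.203  0.165]
0.165 20 [ 0.533 -0.214  0.172] [ 0.525 -0.223  0.165] [ 0.546 -0.202  0.179]
0.18 30 [ 0.512 -0.208  0.19 ] [ 0.5   -0.22   0.182] [ 0.524 -0.198  0.195]
0.195 6 [ 0.508 -0.205  0.198] [ 0.504 -0.213  0.195] [ 0.511 -0.198  0.202]<stdin>:6: RuntimeWarning: invalid value encountered in scalar divide
```

```bash
cat >> h.py <<'E'
def go(p,jaw=None,obs=None):
    """print shift (fractions, tool axes) and turn fraction to reach TCP p, tool y at world angle jaw(deg, mod 180)"""
    o=obs or robot.get_obs(); M=R.from_euler('xyz',o["ee_rot"]).as_matrix()
    d=M.T@(np.array(p)-o["tool_pos"])
    ja=np.degrees(np.arctan2(M[1,1],M[0,1]))
    print("t %.2f"%o["time"],"tcp",o["tool_pos"].round(4),"w %.4f"%o["width"],"F",o["wrist_force"].round(1),"jaw %.2f"%ja,"xdir",M[:,0].round(4))
    print("shift m",d.round(4),"frac",(d/.25).round(4))
    if jaw is not None:
        t=(jaw-ja+90)%180-90; print("turn deg",-t,"frac",round(-t/360,5)," (tool x is down)")
E
python3 - <<'E'
from h import *
go([.425,.0872,.30],98); print(robot.get_obs()["joint_positions"])
E
```

```text
t 0.15 tcp [ 0.1956 -0.5136  0.2046] w 0.0940 F [-0.1 -0.7  0.3] jaw -69.15 xdir [-4.0e-04  1.6e-03 -1.0e+00]
shift m [-0.0945 -0.48   -0.4282] frac [-0.3782 -1.92   -1.7128]
turn deg 12.84539035589387 frac 0.03568  (tool x is down)
[-1.31010009e+00  8.77702715e-02  1.37189440e+00 -6.88509693e-06
  1.68360255e+00 -1.03125090e-01]
```

Request:
{"fn": "drive_tool", "kwargs": {"commands": [[[-0.19, 0, 0, 0], [-0.19, 0, 0, 0], [0, -0.137, -0.1223, 0], [0, -0.137, -0.1223, 0], [0, -0.137, -0.1223, 0], [0, -0.137, -0.1223, 0], [0, -0.137, -0.1223, 0], [0, -0.137, -0.1223, 0], [0, -0.137, -0.1223, 0], [0, -0.137, -0.1223, 0], [0, -0.137, -0.1223, 0], [0, -0.137, -0.1223, 0], [0, -0.137, -0.1223, 0], [0, -0.137, -0.1223, 0], [0, -0.137, -0.1223, 0], [0, -0.137, -0.1223, 0], [0, 0, 0, 0.018], [0, 0, 0, 0.018], [0, 0, 0, 0]]], "grip": 0.6}}

```text
time: 2.05
tool_pos: [0.425, 0.087, 0.3]
ee_rot: [0.069, 1.57, -2.933]
wrist_force: [-0.4, -0.5, -1.0]
width: 0.0562
```

Run:
```python
from h import *
go([.455,.0915,.20],98)
s=snap("wrist");save(s,"w1",1.5);np.savez("w1.npz",**s)
print(proj(s,[.455,.0915,.153]),proj(s,[.421,.334,.134]))
```

```text
t 2.05 tcp [0.425 0.087 0.3  ] w 0.0562 F [-0.4 -0.5 -1. ] jaw -82.03 xdir [-1.1e-03 -2.0e-04 -1.0e+00]
shift m [ 0.0999 -0.0003 -0.0305] frac [ 0.3997 -0.0013 -0.1219]
turn deg -0.025206993227982366 frac -7e-05  (tool x is down)
[253.89759387 149.73962664] [ 17.88091916 147.67880869]
```

View pics/w1.png

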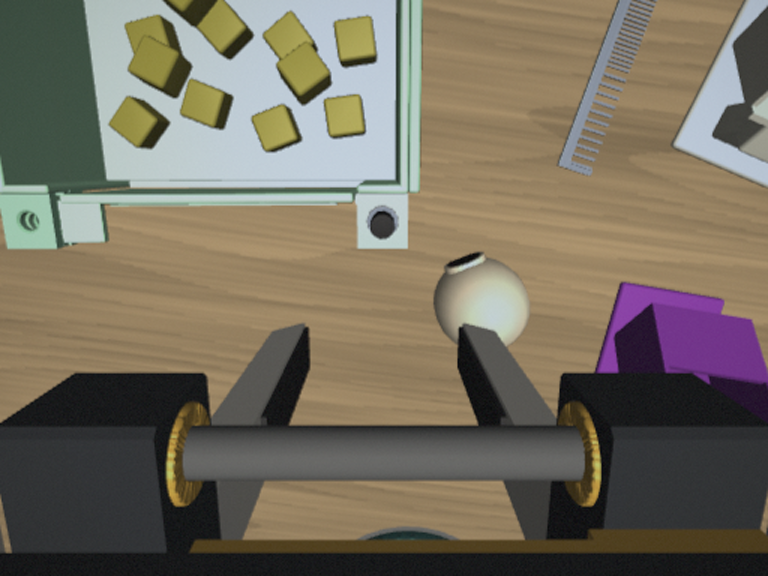

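The wrist picture shows the knob at (382,224) and the fork hole at (29,221) in 1.5x pixels, both where I predicted them.

Run:
```python
from h import *
s=dict(np.load("w1.npz"))
img=s["pixels"];g=img.astype(int).sum(-1)
m=np.zeros_like(g,bool);m[135:165,238:272]=True
m&=g<200; v,u=np.nonzero(m);print(len(u),u.mean(),v.mean(),u.min(),u.max(),v.min(),v.max())
c=cloud(s);print("z knob",c[149,254])
k=onz(s,u.mean(),v.mean(),.163);print("knob",k)
# hole crop
cv2.imwrite("pics/w1f.png",cv2.resize(img[125:170,0:80,::-1],None,fx=9,fy=9,interpolation=cv2.INTER_CUBIC))
cv2.imwrite("pics/w1k.png",cv2.resize(img[125:170,230:280,::-1],None,fx=9,fy=9,interpolation=cv2.INTER_CUBIC))
print("fork",onz(s,19.3,147.3,.134), "boss->", [c[140,10],c[155,10]])
```

```text
219 254.2648401826484 149.26027397260273 247 262 141 158
z knob [0.45725135 0.09166568 0.1669583 ]
knob [0.45661063 0.09133513 0.163     ]
fork [0.42160128 0.33253391 0.134     ] boss-> [array([0.42796712, 0.3415097 , 0.13449149]), array([0.41196132, 0.34289319, 0.13319101])]
```

View pics/w1f.png

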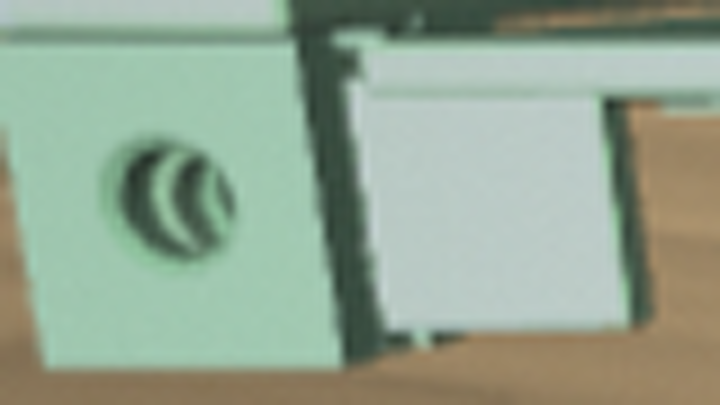

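View pics/w1k.png

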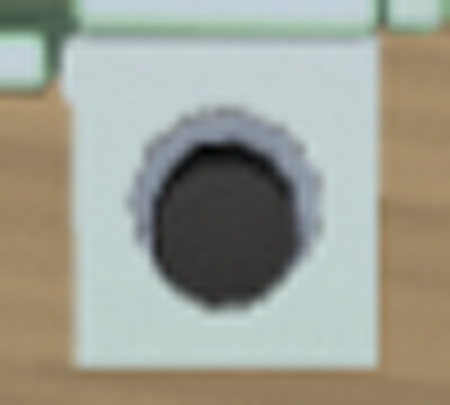

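Run:
```python
from h import *
go([.456,.0914,.144],98.2)
```

```text
t 2.10 tcp [0.425  0.0866 0.3001] w 0.0566 F [ 0.4 -0.2 -0.1] jaw -81.96 xdir [-7.e-04 -2.e-04 -1.e+00]
shift m [ 0.1561 -0.0004 -0.0315] frac [ 0.6244 -0.0016 -0.126 ]
turn deg -0.15687715403839775 frac -0.00044  (tool x is down)
```

Request:
{"fn": "drive_tool", "kwargs": {"commands": [[[0.02, -0.0016, -0.126, 0], [0.15, 0, 0, 0], [0.15, 0, 0, 0], [0.15, 0, 0, 0], [0.1, 0, 0, 0], [0.0544, 0, 0, 0], [0, 0, 0, 0]]]}}

```text
time: 2.8
tool_pos: [0.4549, 0.0906, 0.1424]
ee_rot: [-0.055, 1.567, -3.058]
wrist_force: [-0.1, 0.8, 0.1]
width: 0.0563
```

Request:
{"fn": "drive_tool", "kwargs": {"commands": [[[0, 0, 0, 0], [0, 0, 0, 0], [0, 0, 0, 0], [0, 0, 0, 0], [0, 0, 0, 0], [0, 0, 0, 0], [0, 0, 0, 0]]], "grip": 0}}

```text
time: 3.5
tool_pos: [0.4564, 0.0912, 0.1447]
ee_rot: [2.951, 1.57, -0.053]
wrist_force: [0.5, 0.5, 2.8]
width: 0.0145
```

Run:
```python
from h import *
go([.456,.0914,.144],98.2)
s=snap("wrist");save(s,"w2",1.5)
```

```text
t 3.50 tcp [0.4564 0.0912 0.1447] w 0.0145 F [0.5 0.5 2.8] jaw -82.11 xdir [ 6.e-04 -0.e+00 -1.e+00]
shift m [ 0.0007 -0.0003  0.0004] frac [ 0.0028 -0.0012  0.0015]
turn deg -0.30898025736314594 frac -0.00086  (tool x is down)
```

View pics/w2.png

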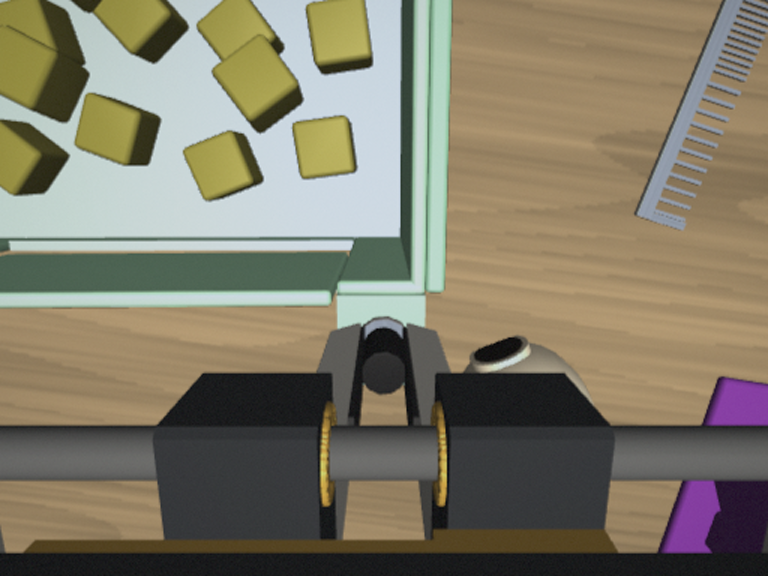

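The picture shows the knob held between the pads at (383,365). Now I'll lift the pin and carry it to the fork.

Request:
{"fn": "drive_tool", "kwargs": {"commands": [[[-0.05, 0, 0, 0], [-0.1, 0, 0, 0], [-0.12, 0, 0, 0], [0, 0, 0, 0]]]}}

```text
time: 3.95
tool_pos: [0.4587, 0.0913, 0.2172]
ee_rot: [3.062, 1.561, 0.058]
wrist_force: [0.8, 0.4, 0.3]
width: 0.0143
```

Run:
```python
from h import *
go([.4213,.3328,.212],98.2)
```

```text
t 3.95 tcp [0.4587 0.0913 0.2172] w 0.0143 F [0.8 0.4 0.3] jaw -82.11 xdir [ 9.4e-03  6.0e-04 -1.0e+00]
shift m [ 0.005  -0.2443  0.0039] frac [ 0.0199 -0.9774  0.0157]
turn deg -0.31216766958914377 frac -0.00087  (tool x is down)
```

Request:
{"fn": "drive_tool", "kwargs": {"commands": [[[0, -0.1, 0, 0], [0, -0.14, 0, 0], [0, -0.16, 0, 0], [0, -0.16, 0, 0], [0, -0.16, 0, 0], [0, -0.14, 0, 0], [0, -0.08, 0, 0], [0, -0.037, 0.006, 0], [0, 0, 0, 0], [0, 0, 0, 0], [0, 0, 0, 0]]]}}

```text
time: 5.05
tool_pos: [0.4216, 0.3317, 0.2118]
ee_rot: [1.661, 1.57, -1.345]
wrist_force: [-0.2, -0.9, 0.4]
width: 0.0145
```

Run:
```python
from h import *
go([.4213,.3328,.212],98.2)
s=snap("wrist");save(s,"w3",1.5);np.savez("w3.npz",**s)
s=snap("scene");save(s,"s3",5,(90,190,240,390));np.savez("s3.npz",**s)
```

```text
t 5.05 tcp [0.4216 0.3317 0.2118] w 0.0145 F [-0.2 -0.9  0.4] jaw -82.20 xdir [ 1.e-04 -6.e-04 -1.e+00]
shift m [-0.0002 -0.0011  0.0002] frac [-0.0006 -0.0044  0.0006]
turn deg -0.40418036522157763 frac -0.00112  (tool x is down)
```

View pics/w3.png

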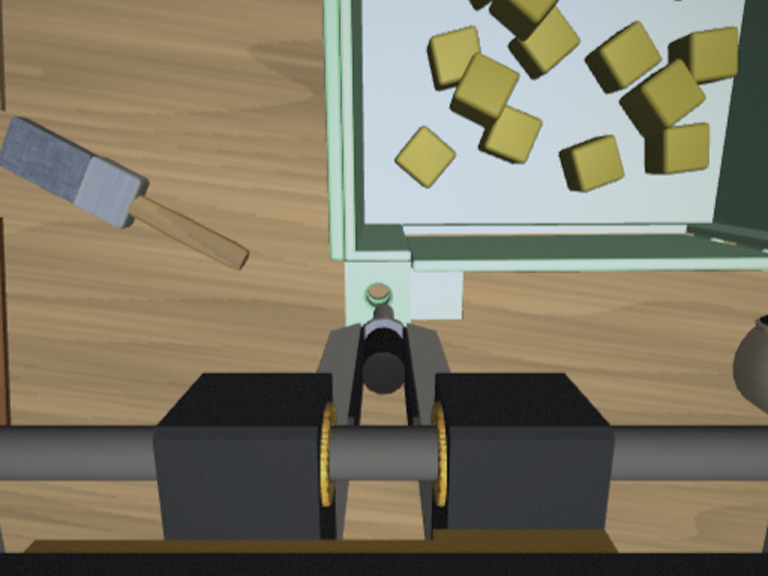

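View pics/s3.png

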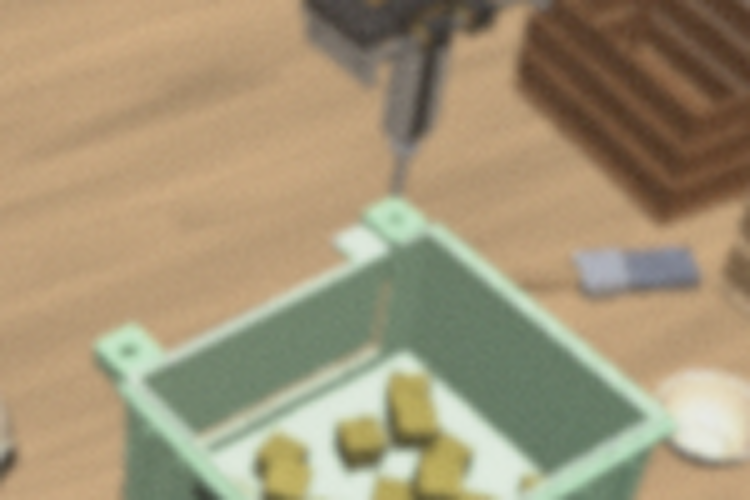

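Run:
```python
from h import *
s=dict(np.load("w3.npz"))
cv2.imwrite("pics/w3f.png",cv2.resize(s["pixels"][170:230,225:285,::-1],None,fx=10,fy=10,interpolation=cv2.INTER_CUBIC))
print(proj(s,[.4213,.3328,.134]))
# predicted shank tip if pin at tcp xy
o=robot.get_obs()["tool_pos"]; 
for p in (o,[.4213,.3328,0]): print(proj(s,[p[0],p[1],.212-.010-.045]),proj(s,[p[0],p[1],.202]))
for z in (.134,): 
  for uv in ((252.,196.),(252.5,195.5)): print(onz(s,*uv,z))
```

```text
[252.58877109 197.66807395]
[253.67573993 205.22812216] [253.39374333 225.6708218 ]
[252.37070245 205.54109967] [251.80272815 226.04691965]
[0.42260164 0.33345119 0.134     ]
[0.42306454 0.33311021 0.134     ]
```

View pics/w3f.png

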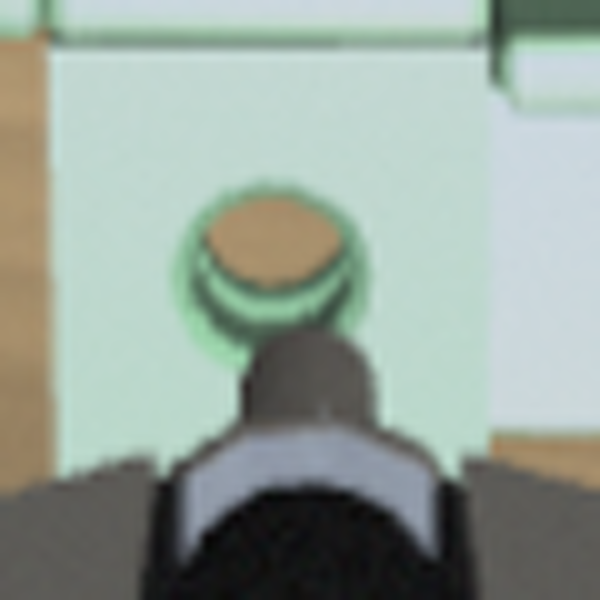

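The crop shows the hole rim centred at about (271,277). The shank is centred at about 307, so the pin is about 3 mm off to the right and 1 mm short. I'll correct that and come down to just above the mouth.

Request:
{"fn": "drive_tool", "kwargs": {"commands": [[[0, -0.012, -0.004, 0], [0.04, 0, 0, 0], [0.03, 0, 0, 0], [0, 0, 0, 0], [0, 0, 0, 0]]]}}

```text
time: 5.65
tool_pos: [0.4216, 0.3358, 0.1936]
ee_rot: [0.524, 1.569, -2.48]
wrist_force: [0.2, -0.2, -0.4]
width: 0.0144
```

Run:
```python
from h import *
go([.4225,.3345,.194],98.2)
s=snap("wrist");np.savez("w4.npz",**s)
save(s,"w4f",10,(170,230,225,285))
```

```text
t 5.65 tcp [0.4216 0.3358 0.1936] w 0.0144 F [ 0.2 -0.2 -0.4] jaw -82.12 xdir [-1.2e-03 -9.0e-04 -1.0e+00]
shift m [-0.0004  0.0014 -0.0008] frac [-0.0017  0.0055 -0.0031]
turn deg -0.3150846638661733 frac -0.00088  (tool x is down)
```

View pics/w4f.png

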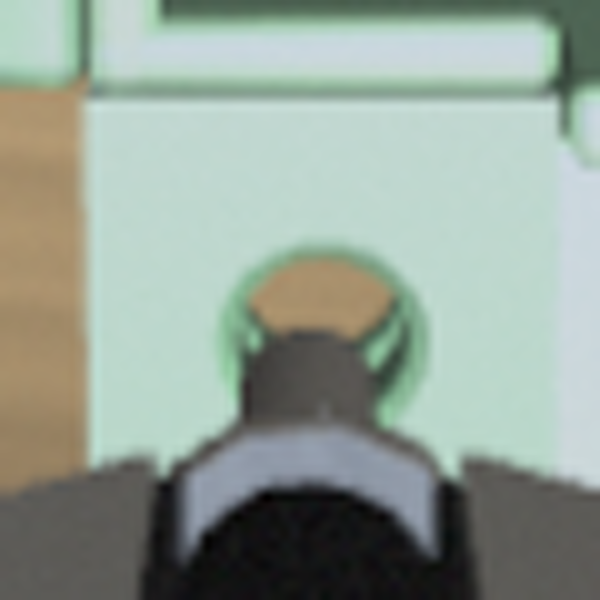

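Request:
{"fn": "drive_tool", "kwargs": {"commands": [[[0, 0.005, -0.003, 0], [0.0, 0, 0, 0], [0.02, 0, 0, 0], [0.02, 0, 0, 0], [0, 0, 0, 0], [0, 0, 0, 0]]]}}

```text
time: 6.3
tool_pos: [0.4226, 0.3347, 0.1839]
ee_rot: [0.531, 1.57, -2.473]
wrist_force: [-1.3, 0.7, -1.2]
width: 0.0142
```

Run:
```python
from h import *
go([.4225,.3345,.184],98.2)
s=snap("wrist");np.savez("w5.npz",**s)
save(s,"w5f",10,(170,230,225,285))
```

```text
t 6.30 tcp [0.4226 0.3347 0.1839] w 0.0142 F [-1.3  0.7 -1.2] jaw -82.11 xdir [-7.e-04 -5.e-04 -1.e+00]
shift m [-0.0001  0.0002  0.0001] frac [-0.0005  0.0008  0.0004]
turn deg -0.3148970503282271 frac -0.00087  (tool x is down)
```

View pics/w5f.png

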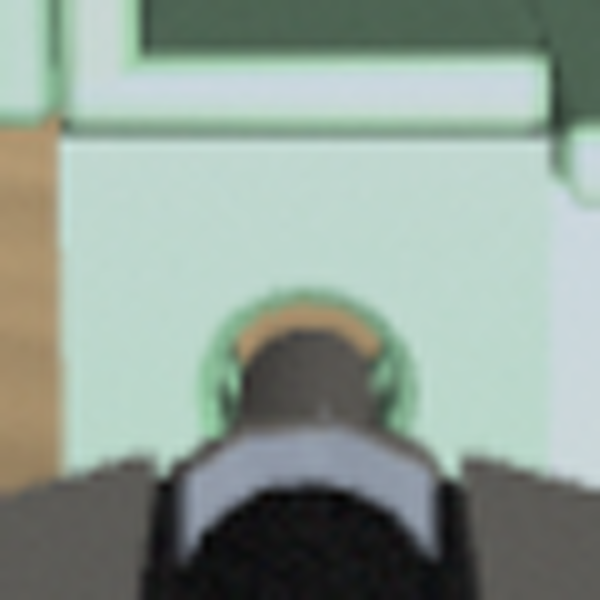

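The shank at column 307 is now centred in the hole (202–415), and the tip has entered. I'll push down to the seat, which is 40 mm lower at TCP z of about 0.144.

Request:
{"fn": "drive_tool", "kwargs": {"commands": [[[0.02, 0, 0, 0], [0.02, 0, 0, 0], [0.02, 0, 0, 0], [0.02, 0, 0, 0], [0, 0, 0, 0]]]}}

```text
time: 6.85
tool_pos: [0.4222, 0.3345, 0.163]
ee_rot: [0.479, 1.569, -2.525]
wrist_force: [-0.4, 0.4, -0.5]
width: 0.0139
```

Request:
{"fn": "drive_tool", "kwargs": {"commands": [[[0.02, 0, 0, 0], [0.02, 0, 0, 0], [0.02, 0, 0, 0], [0.018, 0, 0, 0], [0, 0, 0, 0]]]}}

```text
time: 7.35
tool_pos: [0.4228, 0.3348, 0.1447]
ee_rot: [2.118, 1.571, -0.886]
wrist_force: [-0.2, 0.2, 0.0]
width: 0.0141
```

Run:
```python
from h import *
go([.4225,.3345,.144],98.2)
s=snap("wrist");np.savez("w6.npz",**s)
save(s,"w6f",8,(165,255,215,295))
```

```text
t 7.35 tcp [0.4228 0.3348 0.1447] w 0.0141 F [-0.2  0.2  0. ] jaw -82.12 xdir [ 1.e-04 -1.e-04 -1.e+00]
shift m [0.0007 0.0003 0.0003] frac [0.0028 0.001  0.0012]
turn deg -0.3171358463183651 frac -0.00088  (tool x is down)
```

View pics/w6f.png

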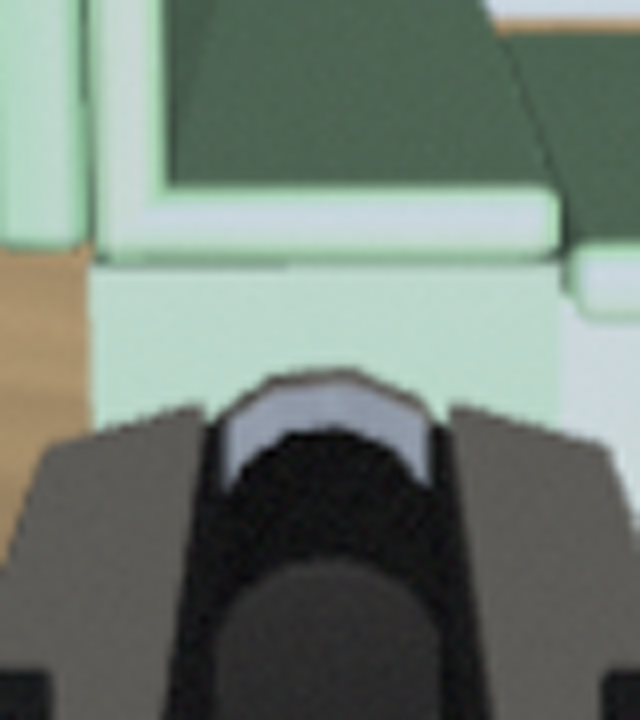

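It went in freely. I'll press a little further to feel the seat.

Request:
{"fn": "drive_tool", "kwargs": {"commands": [[[0.005, 0, 0, 0], [0.005, 0, 0, 0], [0, 0, 0, 0], [0, 0, 0, 0]]]}}

```text
time: 7.8
tool_pos: [0.4229, 0.3349, 0.1445]
ee_rot: [-2.876, 1.569, 0.403]
wrist_force: [-2.3, -2.2, 7.7]
width: 0.0142
```

The force is 7.7 N with no further travel, so the head is on the fork. I'll release and rise.

Request:
{"fn": "drive_tool", "kwargs": {"commands": [[[0, 0, 0, 0], [0, 0, 0, 0], [0, 0, 0, 0], [0, 0, 0, 0], [-0.1, 0, 0, 0], [-0.16, 0, 0, 0], [-0.18, 0, 0, 0], [-0.16, 0, 0, 0], [0, 0, 0, 0], [0, 0, 0, 0]]], "grip": 0.6}}

```text
time: 8.8
tool_pos: [0.4232, 0.3351, 0.2932]
ee_rot: [-2.746, 1.568, 0.533]
wrist_force: [-1.4, -0.2, -0.7]
width: 0.0567
```

Run:
```python
from h import *
# target hover near the handle: jaw direction along scoop y (angle 90-13.5=76.5)
go([.50,-.205,.30],77)
s=snap("wrist");np.savez("w7.npz",**s);save(s,"w7",1.5)
c=cloud(s);g=s["pixels"].astype(int).sum(-1)
k=(g<230)&(c[...,2]>.15)&(c[...,2]<.18)&(np.hypot(c[...,0]-.422,c[...,1]-.334)<.03)
print(k.sum(),c[k].mean(0),c[k].max(0))
```

```text
t 8.80 tcp [0.4232 0.3351 0.2932] w 0.0567 F [-1.4 -0.2 -0.7] jaw -82.12 xdir [ 0.002   0.0012 -1.    ]
shift m [-0.0073  0.5455 -0.002 ] frac [-0.029   2.1821 -0.0081]
turn deg 20.884852758800974 frac 0.05801  (tool x is down)
233 [0.42368407 0.33390476 0.16575453] [0.42998071 0.34129473 0.16942529]
```

View pics/w7.png

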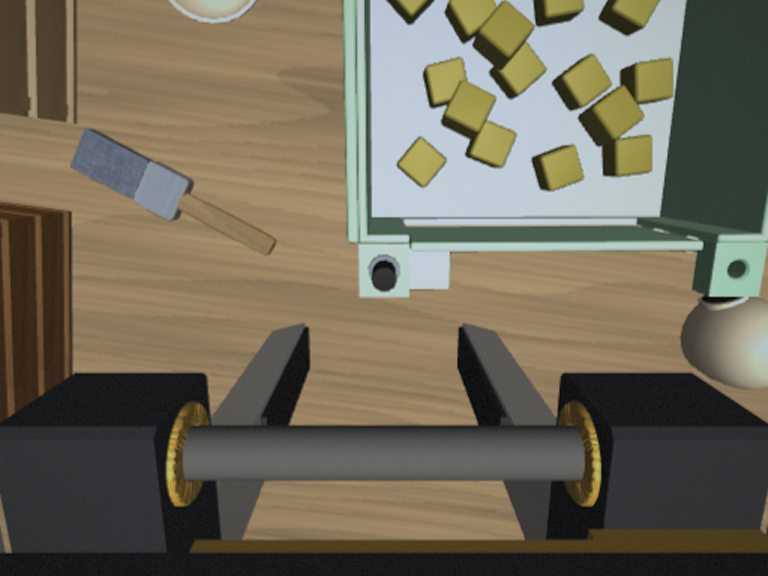

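The picture shows the pin in the fork at (384,272) with its knob top at 0.167 m, so it is seated, and the parking hole at (737,268) is empty. Next I'll go over to the scoop handle.

Request:
{"fn": "drive_tool", "kwargs": {"commands": [[[-0.03, 0.12, 0, 0], [0, 0.16, 0, 0], [0, 0.16, 0, 0], [0, 0.16, 0, 0], [0, 0.16, 0, 0], [0, 0.16, 0, 0], [0, 0.16, 0, 0], [0, 0.16, 0, 0], [0, 0.16, 0, 0], [0, 0.16, 0, 0], [0, 0.16, 0, 0], [0, 0.16, 0, 0], [0, 0.16, 0, 0], [0, 0.14, 0, 0], [0, 0, 0, 0.0193], [0, 0, 0, 0.0193], [0, 0, 0, 0.0194], [0, 0, 0, 0], [0, 0, 0, 0]]], "grip": 0.6}}

```text
time: 10.75
tool_pos: [0.497, -0.2047, 0.2979]
ee_rot: [-0.259, 1.567, 2.658]
wrist_force: [0.4, 0.6, 0.8]
width: 0.0564
```

Run:
```python
from h import *
go([.54,-.2135,.14],76.5)
s=snap("wrist");np.savez("w8.npz",**s);save(s,"w8",1.5)
c=cloud(s)
sel=(s["z_map"]>0)&(c[...,2]>.12)&(c[...,2]<.215)&(abs(c[...,1]+.21)<.06)&(c[...,0]>.46)&(c[...,0]<.6)
Q=c[sel];print(len(Q))
for z0 in np.arange(.12,.215,.01):
    q=Q[(Q[:,2]>=z0)&(Q[:,2]<z0+.01)]
    if len(q):print(round(z0,3),len(q),np.median(q,0).round(4),q.min(0).round(3),q.max(0).round(3))
```

```text
t 10.75 tcp [ 0.497  -0.2047  0.2979] w 0.0564 F [0.4 0.6 0.8] jaw -102.85 xdir [-0.0031  0.0016 -1.    ]
shift m [ 0.1578 -0.0009 -0.0444] frac [ 0.6311 -0.0034 -0.1775]
turn deg 0.6506817353529186 frac 0.00181  (tool x is down)
2660
0.12 765 [ 0.5823 -0.225   0.1236] [ 0.571 -0.263  0.12 ] [ 0.599 -0.19   0.13 ]
0.13 199 [ 0.5684 -0.2229  0.1352] [ 0.558 -0.232  0.13 ] [ 0.575 -0.211  0.14 ]
0.14 223 [ 0.5587 -0.2202  0.1451] [ 0.55 -0.23  0.14] [ 0.566 -0.209  0.15 ]
0.15 236 [ 0.5489 -0.218   0.155 ] [ 0.539 -0.228  0.15 ] [ 0.556 -0.207  0.16 ]
0.16 239 [ 0.5391 -0.2155  0.1652] [ 0.531 -0.225  0.16 ] [ 0.546 -0.204  0.17 ]
0.17 268 [ 0.5295 -0.2129  0.175 ] [ 0.521 -0.223  0.17 ] [ 0.536 -0.202  0.18 ]
0.18 285 [ 0.5198 -0.211   0.1851] [ 0.497 -0.221  0.18 ] [ 0.526 -0.198  0.19 ]
0.19 445 [ 0.5078 -0.2076  0.1949] [ 0.496 -0.218  0.19 ] [ 0.518 -0.197  0.2  ]
```

View pics/w8.png

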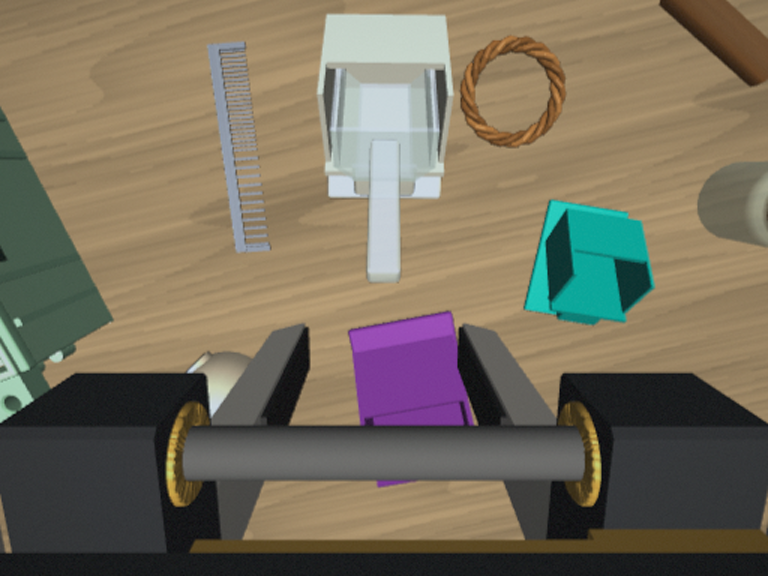

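The picture shows the scoop handle at (385,140–280), unobstructed. The tool only turns about its own axis, so after drawing the scoop I'll press it flat on free board to pivot it level in the grip. I need to find a free patch for that.

Run:
```python
from h import *
print(robot.get_obs()["joint_positions"].round(3))
occ=np.zeros((45,60),int)  # x 0.15..0.95 /.02 ; y -.6..+.6
for f in("top0","scene0","w1","w3","w8"):
    s=dict(np.load(f+".npz"));c=cloud(s)
    sel=(s["z_map"]>0)&(c[...,2]>.008)&(c[...,2]<.21)
    if f[0]=="w":
        sel[215:]=False
    P=c[sel];i=((P[:,0]-.15)/.02).astype(int);j=((P[:,1]+.6)/.02).astype(int)
    ok=(i>=0)&(i<45)&(j>=0)&(j<60)&(P[:,0]>.15);np.add.at(occ,(i[ok],j[ok]),1)
print("cols y from +.6 down to -.6, 5 cols=.1")
for i in range(35,-1,-1): print("%.2f "%(.15+.02*i),"".join("#" if o>1 else "." for o in occ[i][::-1]))
```

```text
[-0.496  0.063  1.215 -0.     1.867  1.299]
cols y from +.6 down to -.6, 5 cols=.1
0.85  ......#.....#......................######..................#
0.83  ..................................#######..............#...#
0.81  ........................#.........######...................#
0.79  ..............#.....#.............######..........#......###
0.77  ..................#..........#...#######.......####......#..
0.75  ......................#..#......#######........####......#.#
0.73  ....#...............................###....#...####......#..
0.71  ...................######....................#.####.........
0.69  ............##############..#.....##.#..##.....####.........
0.67  #...##....################........##...#####...#...........#
0.65  ...####...################........##...######.........##....
0.63  ..######..################........#....##########....####..#
0.61  #.######..################........##...########.##....####..
0.59  ..#####...################.....#..#...########..##.....###..
0.57  ...###....################...#...##...######.##.##.....####.
0.55  ....#.
[... 694 characters left out ...]
###....######.................
0.33  ............................#####....######.................
0.31  #......................#..........##.######...........#.....
0.29  .....#...........#.........#.........######........#........
0.27  ......................#...........#..######.................
0.25  ..#.........................................................
0.23  ........................................#.............#.....
0.21  ..........................#####..........#...............##.
0.19  ........................#####.#........#...................#
0.17  ........................#.....##...................###......
0.15  .....#..#..#............#.....##...........#................
```

Run:
```python
from h import *
go([.5527,-.2190,.122],76.2)
```

```text
t 10.80 tcp [ 0.4972 -0.2047  0.2984] w 0.0565 F [ 0.   1.3 -0.2] jaw -102.87 xdir [-0.0023  0.0012 -1.    ]
shift m [ 0.1762  0.0017 -0.0578] frac [ 0.705   0.0066 -0.2311]
turn deg 0.9330392964259886 frac 0.00259  (tool x is down)
```

Request:
{"fn": "drive_tool", "kwargs": {"commands": [[[0, 0, -0.116, 0], [0, 0.0066, -0.115, 0.0026], [0.12, 0, 0, 0], [0.16, 0, 0, 0], [0.16, 0, 0, 0], [0.12, 0, 0, 0], [0.08, 0, 0, 0], [0.065, 0, 0, 0], [0, 0, 0, 0], [0, 0, 0, 0]]]}}

```text
time: 11.8
tool_pos: [0.5533, -0.2194, 0.1235]
ee_rot: [-0.126, 1.57, 2.773]
wrist_force: [-0.4, 0.6, 0.0]
width: 0.0563
```

Run:
```python
from h import *
go([.5527,-.2190,.122],76.2)
s=snap("wrist");save(s,"w9",1.5)
```

```text
t 11.80 tcp [ 0.5533 -0.2194  0.1235] w 0.0563 F [-0.4  0.6  0. ] jaw -103.87 xdir [-6.e-04  2.e-04 -1.e+00]
shift m [ 0.0015 -0.0003  0.0007] frac [ 0.0061 -0.0011  0.0028]
turn deg -0.07451501605476096 frac -0.00021  (tool x is down)
```

View pics/w9.png

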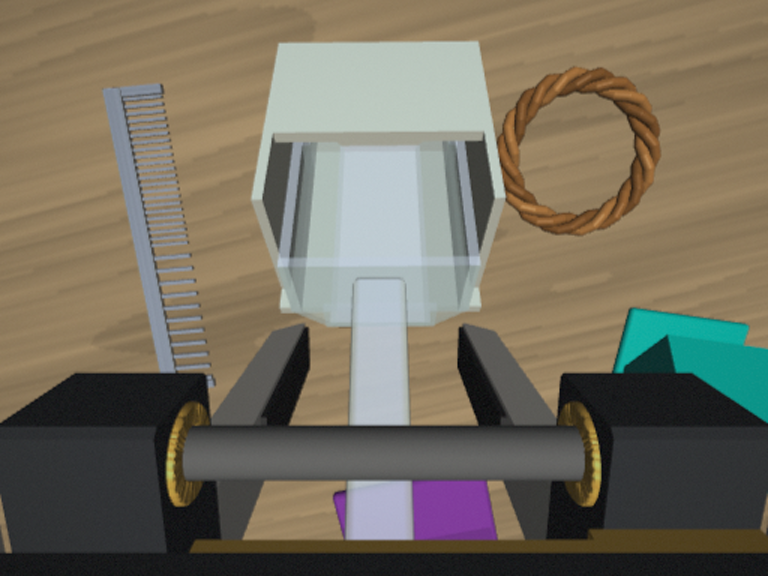

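The handle at (380,280–540) is centred between the fingers and clear of the bowl. Closing.

Request:
{"fn": "drive_tool", "kwargs": {"commands": [[[0, 0, 0, 0], [0, 0, 0, 0], [0, 0, 0, 0], [0, 0, 0, 0], [0, 0, 0, 0], [0, 0, 0, 0]]], "grip": 0}}

```text
time: 12.45
tool_pos: [0.5536, -0.2196, 0.1237]
ee_rot: [-3.069, 1.57, -0.17]
wrist_force: [1.1, 0.1, 0.2]
width: 0.0199
```

Request:
{"fn": "drive_tool", "kwargs": {"commands": [[[-0.02, 0, 0.02, 0], [-0.03, 0, 0.03, 0], [-0.04, 0, 0.04, 0], [0, 0, 0, 0]]]}}

```text
time: 12.85
tool_pos: [0.5307, -0.2142, 0.1487]
ee_rot: [2.619, 1.569, -0.766]
wrist_force: [0.5, -0.8, -1.4]
width: 0.0201
```

Width is 20 mm and the forces are small, so I'll keep drawing.

Request:
{"fn": "drive_tool", "kwargs": {"commands": [[[-0.05, 0, 0.05, 0], [-0.06, 0, 0.06, 0], [-0.06, 0, 0.06, 0], [-0.06, 0, 0.06, 0], [-0.06, 0, 0.06, 0], [-0.05, 0, 0.05, 0], [-0.08, 0, 0.02, 0], [-0.08, 0, 0, 0], [0, 0, 0, 0], [0, 0, 0, 0], [0, 0, 0, 0]]]}}

```text
time: 13.95
tool_pos: [0.4436, -0.1922, 0.2694]
ee_rot: [-0.249, 1.568, 2.65]
wrist_force: [-0.5, -0.5, -2.1]
width: 0.0196
```

Run:
```python
from h import *
go([.31,.14,.28],8)
s=snap("wrist");save(s,"w10",1.0)
s=snap("scene");save(s,"s10",1.5);np.savez("s10.npz",**s)
```

```text
t 13.95 tcp [ 0.4436 -0.1922  0.2694] w 0.0196 F [-0.5 -0.5 -2.1] jaw -103.93 xdir [-0.0027  0.0014 -1.    ]
shift m [-0.0097 -0.2903  0.2097] frac [-0.0389 -1.161   0.8389]
turn deg 68.06764759842054 frac 0.18908  (tool x is down)
```

View pics/s10.png

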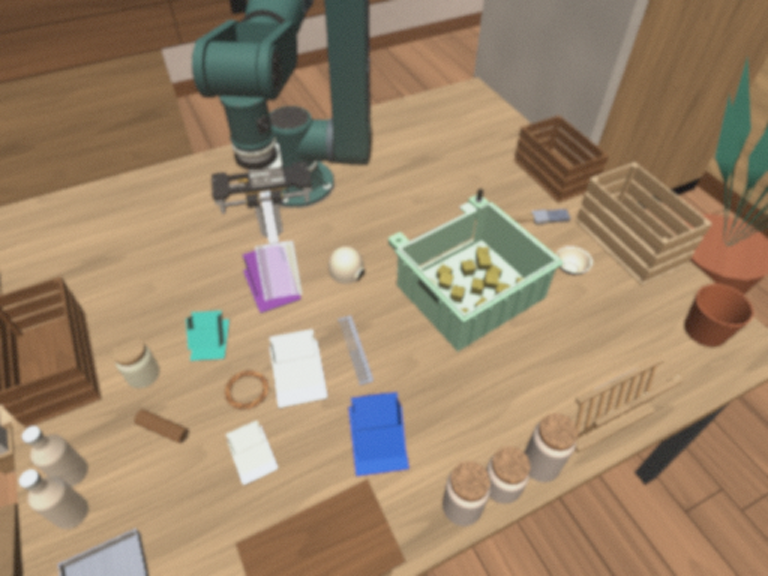

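View pics/w10.png

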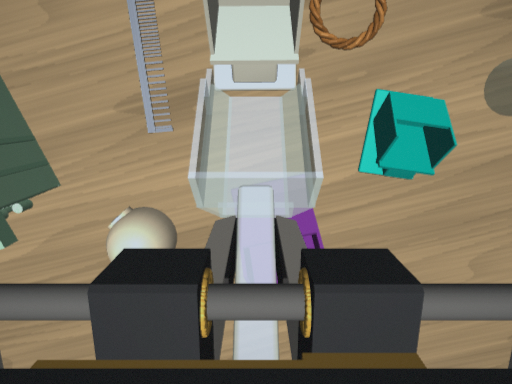

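The scoop is out of the holder and held. The wrist view shows the bowl at (255,135), open side up. Now I'll turn it to point along +y.

Request:
{"fn": "drive_tool", "kwargs": {"commands": [[[0, 0, 0, -0.012], [0, 0, 0, -0.0222], [0, 0, 0, -0.0222], [0, 0, 0, -0.0222], [0, 0, 0, -0.0222], [0, 0, 0, -0.0222], [0, 0, 0, -0.0222], [0, 0, 0, -0.0222], [0, 0, 0, -0.0222], [0, 0, 0, -0.0222], [0, 0, 0, -0.0222], [0, 0, 0, -0.0222], [0, 0, 0, -0.0222], [0, 0, 0, -0.0222], [0, 0, 0, -0.01], [0, 0, 0, 0]]]}}

```text
time: 15.65
tool_pos: [0.444, -0.1924, 0.2701]
ee_rot: [-2.157, 1.569, 2.693]
wrist_force: [-0.4, 0.0, -1.2]
width: 0.0197
```

Run:
```python
from h import *
go([.31,.13,.26],8); print(robot.get_obs()["joint_positions"].round(2))
```

```text
t 15.65 tcp [ 0.444  -0.1924  0.2701] w 0.0197 F [-0.4  0.  -1.2] jaw 7.87 xdir [-1.6e-03  7.0e-04 -1.0e+00]
shift m [ 0.0106 -0.0886 -0.3377] frac [ 0.0423 -0.3543 -1.3508]
turn deg -0.12831304594195103 frac -0.00036  (tool x is down)
[-0.53 -0.06  1.4  -0.    1.81 -0.66]
```

Request:
{"fn": "drive_tool", "kwargs": {"commands": [[[0, -0.02, -0.1, 0], [0, -0.035, -0.15, 0], [0, -0.035, -0.16, 0], [0, -0.035, -0.16, 0], [0, -0.035, -0.16, 0], [0, -0.035, -0.16, 0], [0, -0.035, -0.16, 0], [0, -0.035, -0.16, 0], [0, -0.035, -0.16, 0], [0, -0.02, -0.15, 0], [0, 0, -0.13, 0], [0, 0, -0.11, 0], [0, 0, 0, 0], [0, 0, 0, 0]]]}}

```text
time: 17.05
tool_pos: [0.3043, 0.2323, 0.2706]
ee_rot: [-0.739, 1.569, -2.172]
wrist_force: [0.1, 0.5, -2.2]
width: 0.0199
```

Run:
```python
from h import *
go([.31,.235,.13],8); print(robot.get_obs()["joint_positions"].round(2))
s=snap("scene");save(s,"s11",3,(70,240,130,390));np.savez("s11.npz",**s)
```

```text
t 17.05 tcp [0.3043 0.2323 0.2706] w 0.0199 F [ 0.1  0.5 -2.2] jaw 7.91 xdir [-9.0e-04 -1.4e-03 -1.0e+00]
shift m [ 0.1406  0.0061 -0.0021] frac [ 0.5622  0.0246 -0.0082]
turn deg -0.08680266516303448 frac -0.00024  (tool x is down)
[ 0.5  -0.29  1.59 -0.    1.85  0.37]
```

View pics/s11.png

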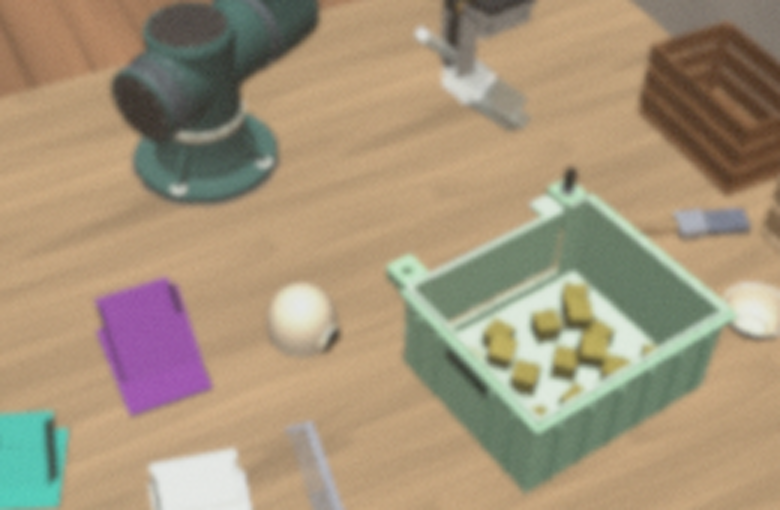

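The scoop at (470,80) still slopes 45° over clear board. I'll descend to just above contact.

Request:
{"fn": "drive_tool", "kwargs": {"commands": [[[0.15, 0, 0, 0], [0.18, 0, 0, 0], [0.15, 0, 0, 0], [0.1, 0, 0, 0], [0, 0, 0, 0], [0, 0, 0, 0]]]}}

```text
time: 17.7
tool_pos: [0.3051, 0.2316, 0.1267]
ee_rot: [1.14, 1.57, -0.295]
wrist_force: [0.5, 0.1, -1.4]
width: 0.0201
```

Run:
```python
from h import *
go([.31,.235,.109],8)
s=snap("wrist");save(s,"w12",1.5)
s=snap("scene");save(s,"s12",5,(80,170,240,360));np.savez("s12.npz",**s)
```

```text
t 17.70 tcp [0.3051 0.2316 0.1267] w 0.0201 F [ 0.5  0.1 -1.4] jaw 7.76 xdir [ 4.e-04 -1.e-04 -1.e+00]
shift m [ 0.0177  0.0053 -0.0027] frac [ 0.0708  0.0211 -0.0108]
turn deg -0.2372223867631078 frac -0.00066  (tool x is down)
```

View pics/w12.png

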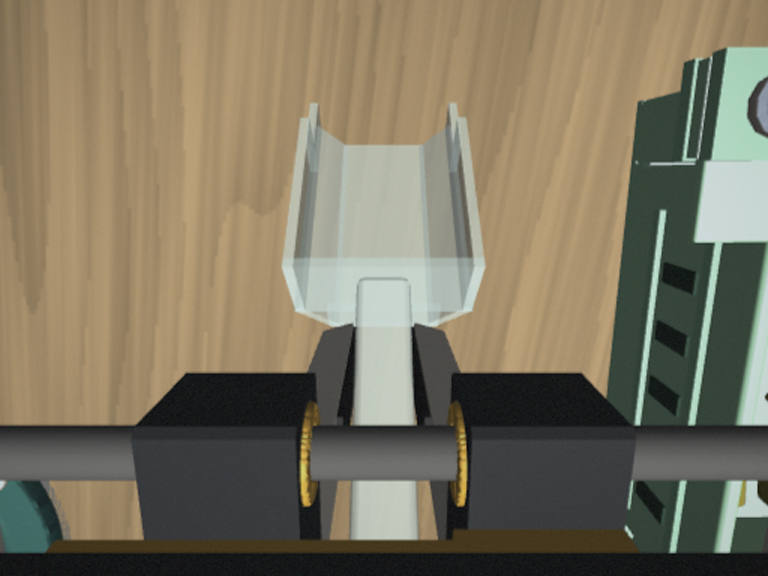

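View pics/s12.png

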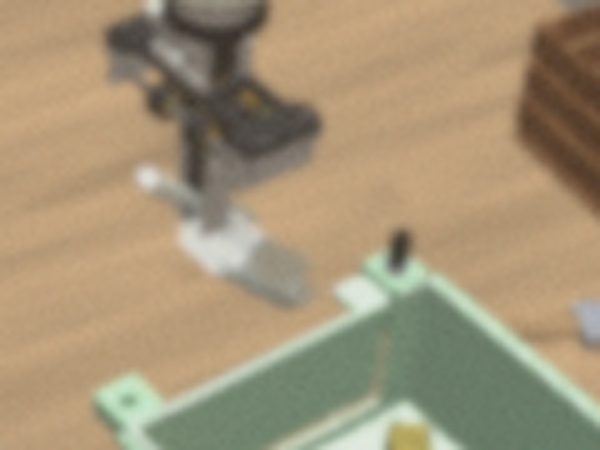

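Request:
{"fn": "drive_tool", "kwargs": {"commands": [[[0.035, 0, 0.02, 0], [0.035, 0, 0.02, 0], [0.0272, 0, 0.044, 0], [0.0272, 0, 0.044, 0], [0, 0, 0, 0]]]}}

```text
time: 18.3
tool_pos: [0.3091, 0.1989, 0.0942]
ee_rot: [-0.211, 1.569, -1.646]
wrist_force: [0.2, -0.8, 1.8]
width: 0.0197
```

Run:
```python
from h import *
o=robot.get_obs();print(o["wrist_torque"])
go([.31,.235,.109],8)
s=snap("wrist");save(s,"w13",1.)
```

```text
[-0.12931899 -0.25803475 -0.06425374]
t 18.30 tcp [0.3091 0.1989 0.0942] w 0.0197 F [ 0.2 -0.8  1.8] jaw 7.75 xdir [-1.0e-04 -1.5e-03 -1.0e+00]
shift m [-0.0149  0.0057 -0.0356] frac [-0.0594  0.0228 -0.1423]
turn deg -0.24930571648305033 frac -0.00069  (tool x is down)
```

View pics/w13.png

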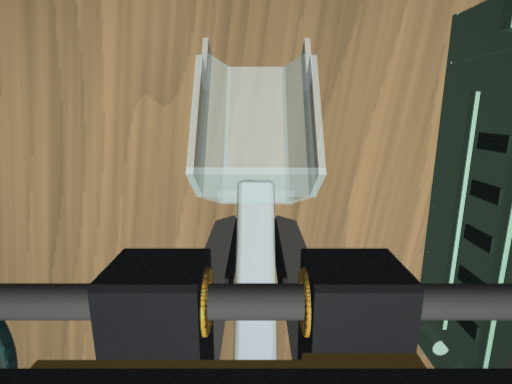

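The scoop is pivoting: the bowl now appears longer and the force is only a few N. Continuing.

Request:
{"fn": "drive_tool", "kwargs": {"commands": [[[0.0366, 0, 0.042, 0], [0.0366, 0, 0.042, 0], [0.0426, 0, 0.034, 0], [0.0426, 0, 0.034, 0], [0, 0, 0, 0]]]}}

```text
time: 18.85
tool_pos: [0.3131, 0.1612, 0.0532]
ee_rot: [-1.082, 1.567, -2.517]
wrist_force: [0.9, -0.3, 0.9]
width: 0.0196
```

Request:
{"fn": "drive_tool", "kwargs": {"commands": [[[0.047, 0, 0.026, 0], [0.04, 0, 0.022, 0], [0, 0, 0, 0], [0, 0, 0, 0]]]}}

```text
time: 19.25
tool_pos: [0.3155, 0.1506, 0.0331]
ee_rot: [-0.986, 1.569, -2.419]
wrist_force: [-0.1, 0.3, -1.2]
width: 0.0199
```

Run:
```python
from h import *
o=robot.get_obs();print(o["wrist_torque"])
go([.31,.235,.017],8)
s=snap("wrist");save(s,"w14",1.);c=cloud(s)
# height profile along handle/bowl rim near scoop axis
for r in range(60,260,15):
    print(r,c[r,256].round(4))
```

```text
[-0.11172159 -0.11393206  0.04437275]
t 19.25 tcp [0.3155 0.1506 0.0331] w 0.0199 F [-0.1  0.3 -1.2] jaw 7.88 xdir [-0.0013 -0.0011 -1.    ]
shift m [ 0.016   0.0062 -0.0843] frac [ 0.064   0.0247 -0.3374]
turn deg -0.11983982698902196 frac -0.00033  (tool x is down)
60 [0.3034 0.244  0.0097]
75 [0.3046 0.2359 0.0099]
90 [0.3057 0.2276 0.0115]
105 [0.3069 0.2192 0.0106]
120 [0.3081 0.2107 0.0125]
135 [0.3092 0.2022 0.0151]
150 [0.3104 0.1935 0.0152]
165 [0.3107 0.1909 0.0555]
180 [0.3118 0.1835 0.0548]
195 [0.3128 0.1764 0.056 ]
210 [0.3137 0.1693 0.0574]
225 [0.3148 0.1618 0.058 ]
240 [0.3159 0.1537 0.0571]
255 [0.3169 0.1468 0.0595]
```

View pics/w14.png

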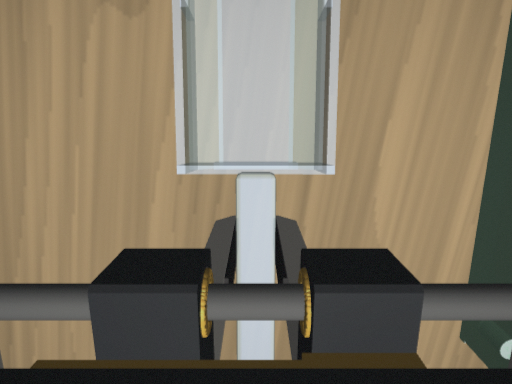

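It is now only about 6° nose down. I'll go down the rest of the way in small steps, watching the force.

Request:
{"fn": "drive_tool", "kwargs": {"commands": [[[0.028, 0, 0.01, 0], [0.02, 0, 0.006, 0], [0.008, 0, 0, 0], [0, 0, 0, 0], [0, 0, 0, 0]]]}}

```text
time: 19.8
tool_pos: [0.3165, 0.1471, 0.0197]
ee_rot: [0.317, 1.571, -1.117]
wrist_force: [-0.4, -0.0, 0.4]
width: 0.0199
```

Run:
```python
from h import *
o=robot.get_obs();print(o["wrist_torque"])
go([.31,.235,.017],8)
s=snap("wrist");c=cloud(s)
for a,b in((60,150),(175,240)):
    P=c[a:b,250:262].reshape(-1,3); A=np.c_[P[:,1],np.ones(len(P))]; k=np.linalg.lstsq(A,P[:,2],rcond=None)[0]; print("slope deg",np.degrees(np.arctan(k[0])),P[:,2].mean())
```

```text
[-0.02471825 -0.15703402 -0.04619535]
t 19.80 tcp [0.3165 0.1471 0.0197] w 0.0199 F [-0.4 -0.   0.4] jaw 7.89 xdir [ 1.e-04 -2.e-04 -1.e+00]
shift m [ 0.0027  0.0056 -0.088 ] frac [ 0.0108  0.0225 -0.3519]
turn deg -0.11403642553497662 frac -0.00032  (tool x is down)
slope deg -1.4319247257907484 0.00596155706707883
slope deg 11.435839364500639 0.04554122564702966
```

The bowl floor is level to 1.4°. I'll lift straight up gently.

Request:
{"fn": "drive_tool", "kwargs": {"commands": [[[-0.02, 0, 0, 0], [-0.04, 0, 0, 0], [-0.08, 0, 0, 0], [-0.12, 0, 0, 0], [-0.14, 0, 0, 0], [-0.14, 0, 0, 0], [-0.14, 0, 0, 0], [-0.12, 0, 0, 0], [-0.06, 0, 0, 0], [-0.02, 0, 0, 0], [0, 0, 0, 0], [0, 0, 0, 0]]]}}

```text
time: 21.05
tool_pos: [0.3157, 0.1469, 0.2379]
ee_rot: [-1.4, 1.568, -2.833]
wrist_force: [0.3, -0.3, -1.6]
width: 0.0195
```

Run:
```python
from h import *
s=snap("wrist");c=cloud(s);save(s,"w16",1.)
for a,b in((60,150),):
    P=c[a:b,250:262].reshape(-1,3); A=np.c_[P[:,1],np.ones(len(P))]; k=np.linalg.lstsq(A,P[:,2],rcond=None)[0]; print("slope deg",np.degrees(np.arctan(k[0])),P[:,2].mean(), P[:,1].min(),P[:,1].max())
# grip lies 20mm ahead of centre -> bowl 90 mm ahead of grasp point, along heading
h=np.array([-np.sin(np.radians(7.9)),np.cos(np.radians(7.9))])
t=np.array([.5776,.2331])-.09*h; print(t); go([t[0],t[1],.235],7.9)
```

```text
slope deg -2.070605594422513 0.22359058037908236 0.19025872902953161 0.23971688252729767
[0.58997001 0.14395415]
t 21.10 tcp [0.3156 0.1469 0.2378] w 0.0201 F [ 0.1 -0.  -2.1] jaw 7.89 xdir [-0.0034 -0.0011 -1.    ]
shift m [0.0019 0.2714 0.0406] frac [0.0074 1.0855 0.1623]
turn deg -0.014355257908519548 frac -4e-05  (tool x is down)
```

View pics/w16.png

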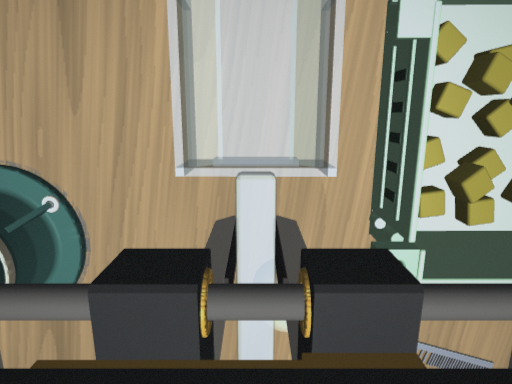

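The scoop holds level to 2°, with its underside at about 0.22 m, well above the pin. Moving over the crate.

Request:
{"fn": "drive_tool", "kwargs": {"commands": [[[0, 0.04, 0.01, 0], [0, 0.08, 0.015, 0], [0, 0.12, 0.02, 0], [0, 0.14, 0.02, 0], [0, 0.14, 0.02, 0], [0, 0.14, 0.02, 0], [0, 0.14, 0.02, 0], [0, 0.12, 0.02, 0], [0, 0.08, 0.01, 0], [0, 0.05, 0.007, 0], [0, 0.03, 0, 0], [0, 0.0055, 0, 0], [0, 0, 0, 0], [0, 0, 0, 0], [0, 0, 0, 0], [0, 0, 0, 0]]]}}

```text
time: 22.7
tool_pos: [0.5904, 0.1443, 0.2402]
ee_rot: [1.455, 1.57, 0.022]
wrist_force: [0.2, -0.7, -1.8]
width: 0.0198
```

Run:
```python
from h import *
go([.59,.144,.235],7.9)
s=snap("wrist");c=cloud(s);save(s,"w17",1.)
P=c[60:150,250:262].reshape(-1,3); A=np.c_[P[:,1],np.ones(len(P))]; k=np.linalg.lstsq(A,P[:,2],rcond=None)[0]; print("slope deg",np.degrees(np.arctan(k[0])),P[:,2].mean())
s=snap("scene");save(s,"s17",1.5);np.savez("s17.npz",**s);print(proj(s,[.4226,.3347,.153]))
s=snap("top");save(s,"t17",1.5)
```

```text
t 22.70 tcp [0.5904 0.1443 0.2402] w 0.0198 F [ 0.2 -0.7 -1.8] jaw 7.89 xdir [ 7.e-04  0.e+00 -1.e+00]
shift m [ 0.0052 -0.0005  0.0003] frac [ 0.0206 -0.002   0.0011]
turn deg -0.0051967911442858394 frac -1e-05  (tool x is down)
slope deg -1.5267157884892424 0.22519966054099938
[319.58780517 129.51785393]
```

View pics/s17.png

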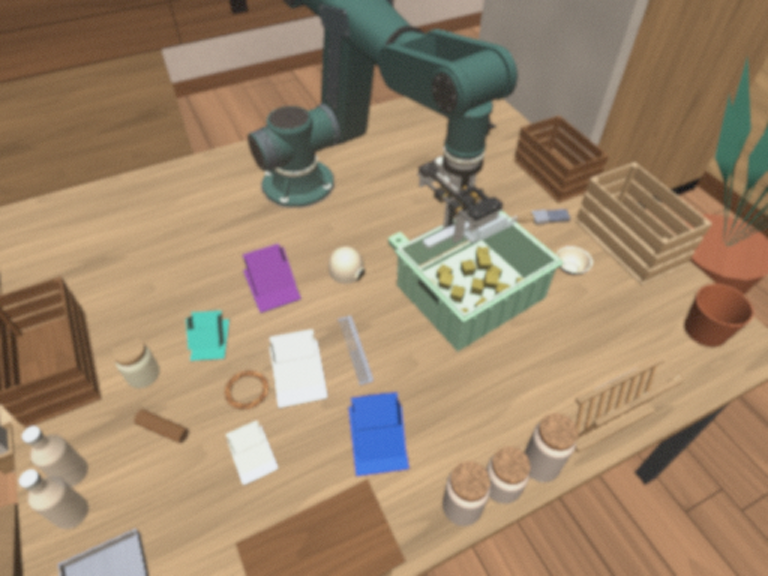

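View pics/t17.png

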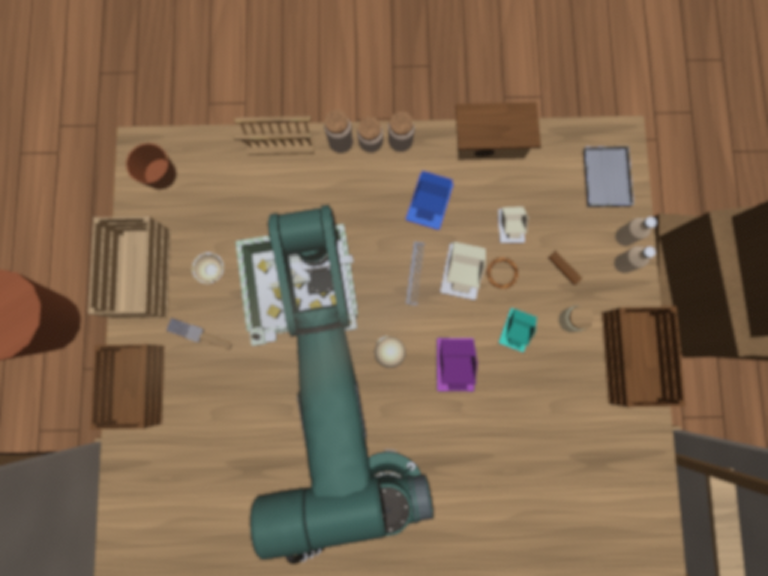

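View pics/w17.png

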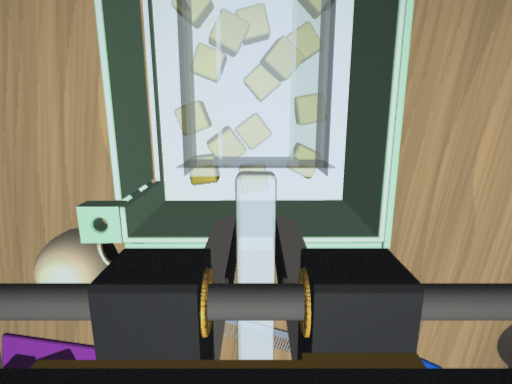

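The scoop is level to 1.5° and still over the middle. In the wrist view the crate walls sit symmetrically about the bowl, and the top view shows the bystanders where they were. Handing in.

Run:
```python
from h import *
o=robot.get_obs();print(o["time"],np.abs(o["qvel"]).max(),o["width"],o["tool_pos"]);print(robot.close_job())
```

```text
22.85 0.003428098874093811 0.01983881119142034 [0.59061436 0.14431335 0.23993406]
the job is handed in; nothing more can be done
None
```

I handed the job in at 22.9 s with both parts done. The pin is locked in the fork, and the scoop is held level over the crate. The job reports no verdict, so this rests on my own checks.

- **Pin:** I moved it from the parking hole to the fork and pressed it down until it stopped at 7.7 N with no further travel. After release its knob top measured about 0.167 m, which matches the head sitting on the fork. At the end the arm hid the pin from the scene camera, so the only later sign was a dark spot at the fork in the top view. I judged the flap shut from the pictures but did not measure its angle.
- **Scoop:** I gripped it 20 mm ahead of the handle's centre and drew it up the slope out of the large white holder. The tool cannot tilt, so I levelled the scoop by pressing its bowl on clear board in front of the crate until it pivoted in the grip.
- **Last checks:** The bowl floor was level to about 1.5° and the grip width was 19.8 mm. By the arm's position, mid-bowl was about 0.11 m above the rim and over the centre of the opening. That relies on the assumed grip point, because the bowl's front was out of view. The arm was still, and the bystanders looked unmoved in the pictures.
- **Disagreement:** The first wrist-view fix of the fork hole was about 2 mm off from close-up views. I corrected it by looking again before inserting the pin.

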